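# Stack the parts case, cap it with its double lid and lift off the outer lid

### The job

Set the tray case squarely on top of the closed bottom case and let go, then lift the nested pair of lids together by the inner lid's tab, lower it onto the tray case until it is fully seated and let go of the tab. Then take the outer lid by its sides and lift it off alone, straight up, leaving the inner lid seated and undisturbed; finish while still holding the outer lid level and still in the gripper, a few centimetres clear above the inner lid's tab. Set things down rather than dropping them, never part the two lids before they sit on the tray case, and leave the bottom case and the other objects on the table where they are.

Things in the scene. Friction and masses are not known exactly. Their poses are not given: they have to be found in the camera images.
- base_case: Bottom case: closed flat-topped aluminium box, 54 (its x) x 104 (its y) x 45 high mm, 0.5 kg, standing loose on the table; a thin dark seam goes round it. Origin: centre of its underside, z up. It is to stay where it stands and carries the stack.
- tray_case: Tray case: aluminium box 54 (its x) x 104 (its y) x 50 high mm, about 0.25 kg, standing loose on the table; the lower 24 mm is closed and the top is an open tray 26 mm deep, walls 3 mm, mouth 48 x 98 mm. Origin: centre of its underside, z up, so its rim is at z = 50 mm. Grip it across its 54 mm width.
- inner_lid: Inner lid: grey plastic, 0.1 kg, 52 mm high. From below: plug 43 x 93 x 18 mm (lowest 6 mm narrowed to 38 x 88), flange plate 54 (its x) x 104 (its y) mm from z = 18 to 21 mm, upright central tab 12 (x) x 24 (y) mm from z = 21 to 52. Origin: centre of the plug's underside, z up. It starts standing on its plug on the table, inside the outer lid.
- tab_top (a point): Centre of the top of the inner lid's tab, 52 mm above the inner lid's origin. While nested, the tab stands 28 mm out of the outer lid's top; grip it there across its 12 mm thickness (x).
- tray_rim (a point): Centre of the tray case's mouth, level with its rim. Seated, the inner lid's flange lies on the rim and its origin is 18 mm below this point (32 mm above the case's origin); the plug has 2.5 mm of play on each side.
- outer_lid: Outer lid: aluminium cap 65 (its x) x 115 (its y) x 22 high mm, 0.09 kg, open below, walls 2.5 mm, top 3 mm thick with a central slot 18 (x) x 30 (y) for the tab, 3 mm play each side. Origin: centre of its skirt's lower edge, z up. It lies loose on the inner lid's flange, its origin 2 mm above the inner lid's. Grip across its 65 mm width.
- outer_top (a point): Centre of the slot in the outer lid, level with its top, 22 mm above its origin. On the case the skirt reaches 16 mm below the rim, with 3 mm play all round, and stands 5.5 mm out from the case's sides. Cases and nested lids start upright, yaw within 0.5 rad of 0, in a row of three places along y in any order; each may be turned half round without difference.
- ring_dish: Bystander: white ceramic ring dish, 84 mm across, 22 mm high, origin at the centre of its underside. Leave alone.
- back_cover: Bystander: green phone back cover lying flat, 72 (x) x 150 (y) x 6 mm, origin at the centre of its underside. Leave alone. To its right, at the corner of the table, stands a fixed white plastic cabinet 210 mm high with its middle drawer pulled out towards the robot; it is not needed.
- pry_triangle: Bystander: red plastic prying triangle lying flat, about 30 x 28 x 5 mm, origin at the centre of its underside. Leave alone.
- tweezers: Bystander: steel tweezers lying flat, about 112 mm long along x, 16 mm wide, 6 mm high, origin at the middle of the underside. Leave alone.

How it is judged (in metres and radians):
On the way, in this order (a step that is already met when the one before it is completed fails the run):
1. the tray case stands squarely on the bottom case, released (horizontal distance between tray_case and base_case below 0.007 m and z of tray_case in the frame of base_case between 0.042 and 0.048 m and angle between the x axis of tray_case and the x axis of base_case, either way round below 0.1 rad and angle between base_case's own z axis and vertical below 0.08 rad and contact force between tray_case and the fingers below 0.1 N), for 0.2 s.
2. the nested lids have been lowered together onto the tray case: inner lid seated, outer lid still over it, tab released (horizontal distance between tray_case and base_case below 0.007 m and z of tray_case in the frame of base_case between 0.042 and 0.048 m and angle between the x axis of tray_case and the x axis of base_case, either way round below 0.1 rad and angle between base_case's own z axis and vertical below 0.08 rad and horizontal distance between inner_lid and tray_case below 0.006 m and z of inner_lid in the frame of tray_case between 0.029 and 0.035 m and z of outer_lid in the frame of inner_lid below 0.006 m and contact force between inner_lid and the fingers below 0.1 N), for 0.2 s.
3. the outer lid alone has been lifted clear of the inner lid's tab (horizontal distance between inner_lid and tray_case below 0.006 m and z of inner_lid in the frame of tray_case between 0.029 and 0.035 m and z of outer_lid in the frame of inner_lid above 0.06 m), for 0.2 s.
At the end, for the whole second after the job is handed in: Tray case on bottom case (centres within 7 mm, parallel within 0.1 rad); inner lid seated on it (3 mm in height, 6 mm sideways), untouched; gripper holds outer lid still, level within 0.2 rad, its skirt over 6 mm above the tab's top, touching nothing else of the stack (all of step 1 and all of step 3 and contact force between outer_lid and the fingers above 1 N and angle between outer_lid's own z axis and vertical below 0.2 rad and linear speed of outer_lid below 0.03 m/s and linear speed of each of inner_lid, tray_case below 0.02 m/s and contact force between outer_lid and inner_lid below 0.1 N and contact force between outer_lid and tray_case below 0.1 N and contact force between outer_lid and base_case below 0.1 N and contact force between inner_lid and the fingers below 0.1 N); the arm keeps its last pose, push and grip.
It fails at once if the outer lid parts from the inner lid while the inner lid is not seated in the tray case, or the inner lid is disturbed once the outer lid is off (z of outer_lid in the frame of inner_lid above 0.012 m and not (horizontal distance between inner_lid and tray_case below 0.006 m and z of inner_lid in the frame of tray_case between 0.029 and 0.035 m)).
It fails at once if the bottom case is moved by more than 20 mm (distance of base_case from where it was at the start of the episode above 0.02 m).
It fails at once if the tray case or inner lid is tipped (angle between any of tray_case, inner_lid's own z axis and vertical above 0.5 rad).
It fails at once if the tray case or a lid is dropped ((linear speed of tray_case above 0.5 m/s and contact force between tray_case and the fingers below 0.05 N) or ((linear speed of inner_lid above 0.5 m/s and contact force between inner_lid and the fingers below 0.05 N) and contact force between outer_lid and the fingers below 0.05 N) or ((linear speed of outer_lid above 0.5 m/s and contact force between outer_lid and the fingers below 0.05 N) and z of outer_lid in the frame of inner_lid above 0.012 m)).
It fails at once if a bystander is moved by more than 20 mm (distance of any of ring_dish, back_cover, pry_triangle, tweezers from where it was at the start of the episode above 0.02 m).
It also fails if it takes over 67 s, if anything falls off the work surface, if the arm or the gripper's body presses on something with over 40 N, if the wrist force passes 120 N, or if a joint passes its speed limit or range.

### The arm

A 6-joint arm with a two-finger parallel gripper is mounted at the origin on the work surface. World frame = base frame: x ahead of the robot, y to its left, z up, the work surface at z = 0. Lengths are in mm, angles in rad, forces in N, time in s.
With the tool pointing down it reaches from about 325 to 875 mm from the base axis. Payload 4.4 kg.
Tool frame: the origin (TCP) lies on the centre line of the jaws, within the pads' length; the fingertips stand ahead of it and the grasp point (between the pads) lies 6 mm ahead of it (ctrl.tcp_to_tips is the z of the fingertips in the tool frame, in mm); z points along the fingers, y is the line along which they close (so a half turn about z gives the same grasp; the last joint's range is limited). The gripper opens to 85 mm and grips with 20 to 120 N. Pads are 22 mm wide; open, the fingers measure 114 mm over their backs; the gripper's body (76 mm by 85 mm) begins 54 mm behind the grasp point. The pads swing forward as they close: fully open they stand 13 mm farther back than shut.
Start: joints at [0.986, 0.207, 1.542, -0, 1.393, -0.15], TCP at [242.216, 521.497, 256.282] pointing down, gripper open.
Joint ranges: [-2.73, 2.73], [-0.86, 2.22], [0.23, 2.46], [-1.11, 4.25], [0.08, 2.63], [-2.82, 2.82]. Speed limits (rad/s): [2.79, 2.79, 3.14, 3.14, 3.14, 3.14].

### API

Orientations are given as a 3x3 rotation matrix whose columns are the frame's x, y, z axes.
In Python, from plant import ctrl, sensors, optics gives the robot as it stands. Calls block until the motion is done:
- ctrl.move_ptp(position, orientation): joint-space move of the TCP to a pose.
- ctrl.move_l(position, rot=None, vel=150, threshold=None): straight line of the TCP; rot=None keeps the orientation; vel is the mean speed in mm/s. With threshold (N) it stops when the force on the tool has changed by that much, and returns True; else False.
- ctrl.set_joints(angles): joint-space move.
- ctrl.gripper_to(opening, force=None): finger opening in mm; force is the grip in N (None keeps the last); returns when the fingers have stopped.
- ctrl.hold(seconds).
- ctrl.solve_ik(position, orientation): joint angles nearest the present ones, or None.
- sensors.read_state(): the state.
- optics.grab_frame(name): name is "scene" or "top"; returns (picture, depth): 400x640x3 uint8, red, green, blue; 400x640 float32, mm along the optical axis (not along the pixel's ray), 0 where there is no reading.
- optics.camera_params(name): a dict with "mtx" (3x3 intrinsics, pixels), "R" (3x3) and "t" (3): a world point X has camera coordinates R X + t. Camera axes: x right, y down, z forward; pixel columns grow to the right and rows downward; lengths in mm; the calibration is good to about 2 mm. A picture is of the moment at which its call begins. camera_params takes no time and is no camera call.
A pose or a line that the arm cannot do raises ctrl.MotionError and nothing moves.
- ctrl.finish_job(): hands the job in; it is judged then, once.
The state is a dict: "t": time; "q": joint angles; "qvel": joint speeds; "tau": joint torques, N m; "eef_pos": TCP position; "eef_rot": TCP orientation; "force": force on the tool from outside, world axes, zero at the start; "wrist_torque": the same for the moment, N m; "grip_width": finger opening in mm; "grasp_force": force on a finger pad.
Only numpy, scipy, OpenCV 4.12 (cv2) and the standard library are available. Lean on these libraries where they do the work, as an engineer would, in place of code of your own. Each camera call takes 0.05 s, during which the arm holds its last target. There are 200 camera calls.

## Working session

There is one attempt and no reset: what is moved stays moved. The work goes in short steps, each a Python script; the robot and the scene stay as the last script left them, time stands still between calls to the robot, and variables do not carry over. Pictures are saved under pics/ and viewed, at most 10 in all, crops included, and the job is handed in when it is done.

```bash
mkdir -p pics; python3 - <<'E'
from plant import ctrl,sensors,optics
import cv2,numpy as np
for n in("scene","top"):
    im,d=optics.grab_frame(n); cv2.imwrite(f"pics/{n}0.png",im[:,:,::-1]); np.save(f"pics/{n}0.npy",d)
    p=optics.camera_params(n); print(n,p["mtx"].tolist(),p["R"].round(3).tolist(),p["t"].round(1).tolist())
s=sensors.read_state();print(s["t"],s["eef_rot"].round(3).tolist() if hasattr(s["eef_rot"],'round') else s["eef_rot"],ctrl.tcp_to_tips,s["grip_width"])
E
```

```text
scene [[383.2802270525114, 0.0, 324.34293500783184], [0.0, 383.2802270525114, 203.00198068413957], [0.0, 0.0, 1.0]] [[-0.889, 0.459, -0.001], [0.274, 0.529, -0.803], [-0.368, -0.714, -0.596]] [536.2, -103.1, 1157.0]
top [[484.09324205678405, 0.0, 322.70046263818324], [0.0, 484.09324205678405, 205.73943882459804], [0.0, 0.0, 1.0]] [[-0.013, -1.0, -0.016], [-0.991, 0.015, -0.133], [0.134, 0.014, -0.991]] [21.7, 622.6, 1035.7]
0.1 [[-0.907, 0.421, -0.001], [0.421, 0.907, -0.002], [0.0, -0.002, -1.0]] 25.0 85.63688913155033
```

View pics/top0.png

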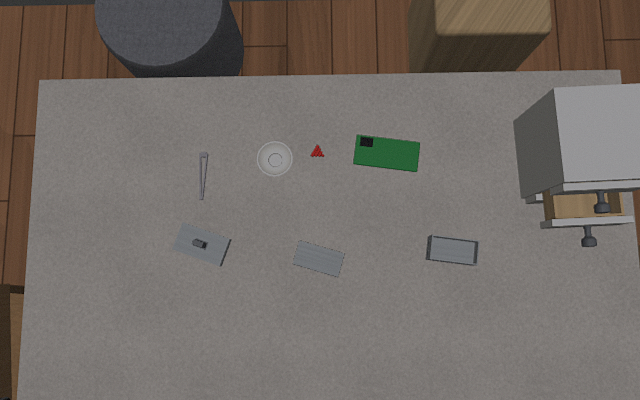

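View pics/scene0.png

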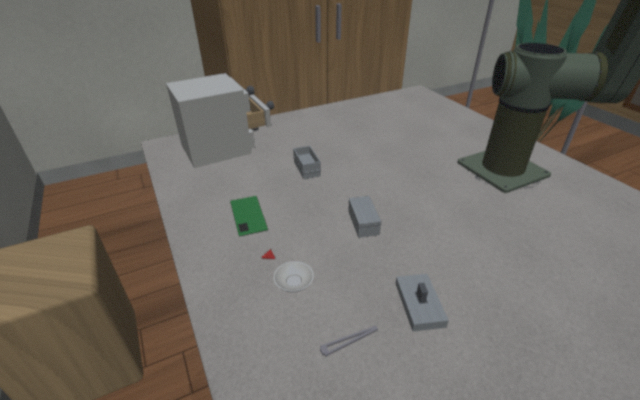

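The top view shows the nested lids at (202,244), the closed bottom case at (319,258) and the open tray case at (452,250). Next I'll measure them from the depth.

```bash
cat > h.py <<'E'
import numpy as np,cv2
from plant import ctrl,sensors,optics
def cloud(n,d=None):
    if d is None: d=optics.grab_frame(n)[1]
    p=optics.camera_params(n); v,u=np.mgrid[:400,:640]
    c=np.stack([u*d,v*d,d],-1)@np.linalg.inv(p["mtx"]).T
    return ((c-p["t"])@p["R"])*(d>0)[...,None]
def rect(P,c,r,z0,z1):
    P=P.reshape(-1,3); m=(np.hypot(P[:,0]-c[0],P[:,1]-c[1])<r)&(P[:,2]>z0)&(P[:,2]<z1)
    Q=P[m]; (x,y),(w,h),a=cv2.minAreaRect(Q[:,:2].astype(np.float32))
    if w>h: w,h,a=h,w,a-90   # a: direction of short side (object x), deg
    a=(a+90)%180-90
    return np.round([x,y,w,h,a,np.median(Q[:,2]),m.sum()],1)
def rot(a): # tool down, closing axis y along yaw a
    c,s=np.cos(a),np.sin(a); y=np.array([c,s,0]); z=np.array([0,0,-1.]); return np.stack([np.cross(y,z),y,z],1)
E
python3 - <<'E'
from h import *
for n in("top","scene"):
    P=cloud(n,np.load(f"pics/{n}0.npy"))
    px=dict(lids=(202,244),base=(319,258),tray=(452,250)) if n=="top" else dict(lids=(407,300),base=(362,210),tray=(307,162))
    for k,(u,v) in px.items():
        c=P[v-3:v+4,u-3:u+4].reshape(-1,3).mean(0); print(n,k,c.round(1))
        b=dict(lids=(18,30),base=(39,52),tray=(43,57))[k]
        print(rect(P,c,85,*b),rect(P,c,85,12,70), "tab" if k=="lids" else "", rect(P,c,60,44,70) if k=="lids" else "")
    print("table z",np.median(P[330:360,100:500,2]) if n=="top" else "")
E
```

```text
top lids [541.5 281.4  40.7]
[ 543.8  289.9   65.1  116.2  -20.2   23.8 1405. ] [ 543.8  289.8   65.1  116.4  -20.2   23.9 1507. ] tab [544.  289.5  11.5  24.5 -21.1  51.8  63. ]
top base [496.7  22.1  43.8]
[ 506.8   25.    54.6  104.1  -16.7   44.8 1165. ] [ 506.9   24.9   54.8  104.1  -17.1   44.8 1176. ]  
top tray [ 521.5 -273.2   24.3]
[ 522.  -271.8   54.1  105.7   -8.    49.5  248. ] [ 521.7 -271.7   54.9  106.3   -8.2   25.  1321. ]  
table z 0.0909281493493161
scene lids [571.6 282.5  22.2]
[ 544.9  290.2   66.8  117.2  -19.7   23.  1571. ] [ 544.9  290.2   66.8  117.2  -19.7   23.  1842. ] tab [545.3 290.   12.3  25.2 -17.2  50.5  88. ]
scene base [514.8  26.2  43.7]
[508.9  27.1  54.9 105.8 -16.8  43.6 621. ] [509.1  27.   55.2 106.  -16.6  42.9 906. ]  
scene tray [ 525.3 -263.3   28.8]
[ 523.9 -271.6   54.9  110.5   -8.6   47.4  131. ] [ 524.3 -271.3   55.5  111.3   -8.6   30.7  611. ]  
table z
```

```bash
python3 - <<'E'
import cv2,numpy as np
im=cv2.imread("pics/top0.png")
t=[cv2.resize(im[v-30:v+30,u-44:u+44],None,fx=6,fy=6,interpolation=cv2.INTER_CUBIC) for u,v in((202,244),(319,258),(452,250))]
o=np.vstack([cv2.resize(np.hstack(t[:1]+t[1:2]),(800,273)),cv2.resize(np.hstack([t[2],t[2]*0]),(800,273))]);cv2.imwrite("pics/crop.png",o)
E
```

```text
(no output)
```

View pics/crop.png

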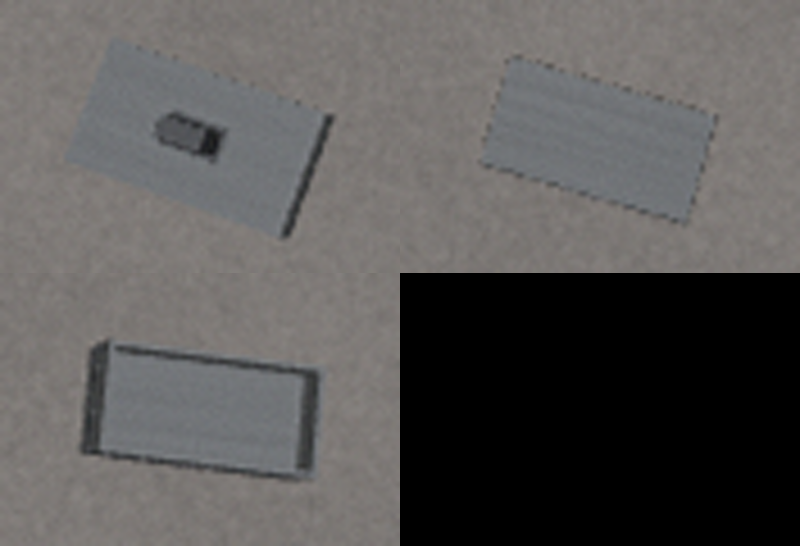

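```bash
python3 - <<'E'
from h import *
r=np.radians
L=(543.8,289.8,r(-20.2));B=(507.2,25.3,r(-16.9));T=(522.2,-271.7,r(-8.2))
for k in(0,np.pi):
    for p,z in((T,200),(T,34),(B,150),(B,79),(L,200),(L,40),(B,200)):
        q=ctrl.solve_ik([p[0],p[1],z],rot(p[2]+k)); print(k,z,None if q is None else np.round(q,2))
E
```

```text
0 200 [-0.63  0.29  1.57 -0.    1.29 -0.48]
0 34 [-0.63  0.5   1.66 -0.    0.98 -0.48]
0 150 [-0.12  0.18  1.81 -0.    1.15  0.17]
0 79 [-0.12  0.29  1.85 -0.    1.    0.17]
0 200 [ 0.35  0.34  1.49 -0.    1.31  0.7 ]
0 40 [ 0.35  0.54  1.58 -0.    1.02  0.7 ]
0 200 [-0.12  0.12  1.76 -0.    1.26  0.17]
3.141592653589793 200 [-0.63  0.29  1.57 -0.    1.29  2.66]
3.141592653589793 34 [-0.63  0.5   1.66 -0.    0.98  2.66]
3.141592653589793 150 None
3.141592653589793 79 None
3.141592653589793 200 [ 0.35  0.34  1.49 -0.    1.31 -2.44]
3.141592653589793 40 [ 0.35  0.54  1.58 -0.    1.02 -2.44]
3.141592653589793 200 None
```

```bash
python3 - <<'E'
from h import *
r=np.radians
B=(507.2,25.3,r(-16.9));T=(522.2,-271.7,r(-8.2))
def st(m): s=sensors.read_state();print(m,round(s["t"],1),np.round(s["eef_pos"],1),np.round(s["force"],1),round(s["grip_width"],1),round(s["grasp_force"],1))
ctrl.move_ptp([T[0],T[1],150],rot(T[2]))
ctrl.move_l([T[0],T[1],34],vel=100); st("down")
ctrl.gripper_to(45,40); st("grip")
ctrl.move_l([T[0],T[1],140],vel=80); st("lift")
P=cloud("top"); print(rect(P,T[:2],95,134,175))
ctrl.move_l([B[0],B[1],140],rot(B[2]),vel=150)
ctrl.move_l([B[0],B[1],86],vel=60); st("above")
print(ctrl.move_l([B[0],B[1],75],vel=10,threshold=3)); st("touch")
im,d=optics.grab_frame("scene");cv2.imwrite("pics/s1.png",cv2.resize(im[120:300,240:500,::-1],None,fx=3,fy=3))
E
```

```text
down 4.4 [ 522.9 -272.2   34.9] [ 0.1 -0.5 -0.2] 85.5 0.0
grip 4.8 [ 522.8 -272.1   34.8] [0.4 0.5 2. ] 53.5 44.0
lift 6.2 [ 521.7 -271.4  139.2] [-0.6 -0.3 -2.1] 53.7 43.7
[ 540.1 -243.    47.3   92.9   64.9  153.5  261. ]
above 9.5 [507.7  25.2  86.4] [ 0.1 -0.8 -2.2] 53.5 43.7
True
touch 10.2 [507.3  25.3  79.8] [ 0.3 -0.2  4.9] 53.5 44.4
```

View pics/s1.png

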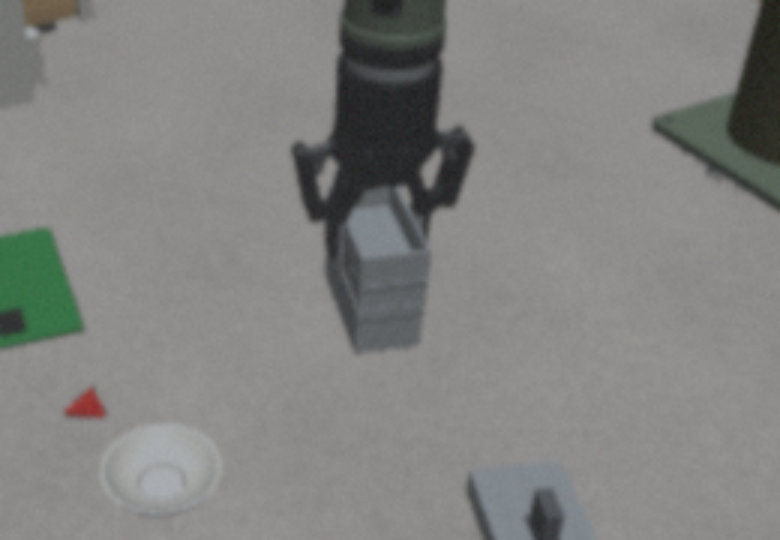

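The tray case sits squarely on the bottom case, aligned in the crop at about (390,290). I'll release it, measure again, then pick up the lids by the tab.

```bash
cat >> h.py <<'E'
def st(m): s=sensors.read_state();print(m,round(s["t"],1),np.round(s["eef_pos"],1),np.round(s["force"],1),round(s["grip_width"],1),round(s["grasp_force"],1))
E
python3 - <<'E'
from h import *
r=np.radians
B=(507.2,25.3,r(-16.9))
ctrl.gripper_to(85); ctrl.hold(.2); st("rel")
ctrl.move_l([B[0],B[1],190],vel=120)
L0=(543.8,289.8)
ctrl.move_ptp([L0[0],L0[1]-120,190],rot(r(-20.2)))
Pt,Ps=cloud("top"),cloud("scene")
for n,P in(("top",Pt),("scene",Ps)):
    print(n,"tray",rect(P,B,90,87,102),"all",rect(P,B,90,60,102),"base",rect(P,B,90,12,40),"lid",rect(P,L0,90,18,30))
ctrl.gripper_to(40)
ctrl.move_l([L0[0],L0[1],110],rot(r(-20.4)),vel=120)
ctrl.move_l([L0[0],L0[1],54],vel=60); st("down")
ctrl.gripper_to(5,40); st("grip")
ctrl.move_l([L0[0],L0[1],190],vel=70); st("lift")
Ps=cloud("scene");print("held scene",rect(Ps,L0,90,155,168))
Pt=cloud("top");print("held top",rect(Pt,L0,90,155,168))
im,d=optics.grab_frame("scene");cv2.imwrite("pics/s2.png",cv2.resize(im[160:360,300:540,::-1],None,fx=3,fy=3))
E
```

```text
rel 10.8 [505.7  25.5  78.5] [0.6 0.8 0.4] 84.9 0.0
top tray [506.5  25.4  53.9 103.9 -16.9  94.9 226. ] all [ 506.1   25.6   54.9  103.9  -16.9   69.4 1294. ] base [ 0.  0.  0.  0.  0. nan  0.] lid [515.5 279.7  20.1  62.9 -16.5  24.  177. ]
scene tray [508.   25.7  54.6 107.6 -17.   92.2 201. ] all [508.3  26.2  54.8 109.1 -16.6  76.5 751. ] base [509.9  29.8  55.   99.8 -16.4  26.2 305. ] lid [ 544.6  289.8   66.5  118.5  -20.    23.  1571. ]
down 15.6 [544.3 290.   54.5] [-0.6  0.2  0.3] 40.3 0.0
grip 16.0 [544.4 289.9  54.7] [ 1.3 -0.5  2.8] 11.5 41.2
lift 18.1 [543.5 289.7 189.5] [ 0.6 -0.2 -2.2] 11.0 40.6
held scene [ 543.7  290.5   66.4  116.4  -20.4  158.  1358. ]
held top [534.2 266.5  65.   66.7 -20.2 158.8 936. ]
  return _methods._mean(a, axis=axis, dtype=dtype,
  ret = ret.dtype.type(ret / rcount)
```

View pics/s2.png

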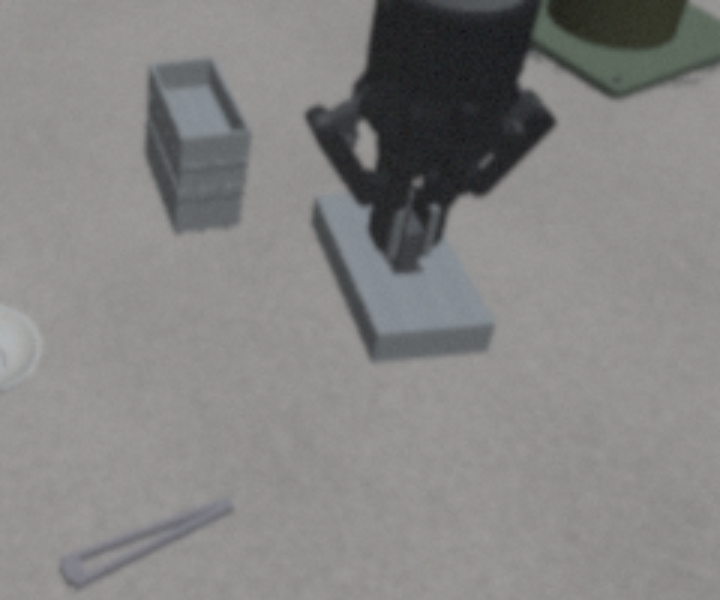

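Both lids are held level at crop (400,280), and the stack at (200,145) is square. I'll move over and lower with a contact threshold.

```bash
python3 - <<'E'
from h import *
r=np.radians
B=(507.1,25.4); R=rot(r(-16.9))
ctrl.move_l([*B,190],R,vel=130); ctrl.hold(.3)
ctrl.move_l([*B,158],vel=60); ctrl.hold(.2); st("above")
P=cloud("scene");print("held",rect(P,B,90,122,138),"tray",rect(P,B,90,60,102))
print(ctrl.move_l([*B,128],vel=15,threshold=4)); st("touch")
im,d=optics.grab_frame("scene");cv2.imwrite("pics/s3.png",cv2.resize(im[120:260,270:460,::-1],None,fx=4,fy=4))
E
```

```text
above 21.6 [507.6  25.3 158.6] [-0.  -0.7 -2.8] 11.2 40.6
held [508.3  26.4  66.2 117.5 -16.4 126.7 661. ] tray [508.2  26.4  55.  108.2 -16.9  76.5 452. ]
True
touch 23.2 [507.1  25.4 131.6] [ 0.7 -0.3  4.5] 11.2 41.7
```

View pics/s3.png

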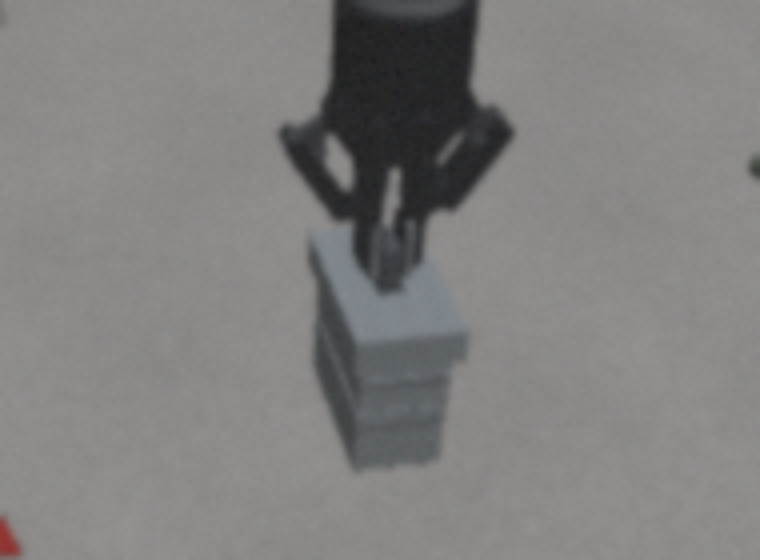

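Seated (TCP at 131.6, expected about 131), with the outer lid over it at (390,290). I'll release the tab, rise and measure the outer lid.

```bash
python3 - <<'E'
from h import *
r=np.radians
B=(507.1,25.4)
ctrl.gripper_to(40); ctrl.hold(.3); st("rel")
ctrl.move_l([*B,200],vel=80)
ctrl.move_ptp([B[0]-20,B[1]+200,230],rot(r(-16.9))); ctrl.gripper_to(85)
for n in("top","scene"):
    P=cloud(n);print(n,"lid",rect(P,B,90,94,107),"tab",rect(P,B,60,120,135))
st("")
E
```

```text
rel 23.9 [505.6  25.6 130. ] [-0.  -0.2  0. ] 39.8 0.0
top lid [ 506.1   25.5   64.9  114.9  -16.8  100.8 1668. ] tab [506.4  25.2  11.9  23.9 -16.3 128.6  71. ]
scene lid [507.3  25.9  66.1 119.  -16.5  99.7 784. ] tab [508.4  26.5  11.4  24.8 -16.9 126.6  53. ]
 26.4 [487.2 225.2 230. ] [ 0.2 -0.5  0. ] 84.7 0.0
```

```bash
python3 - <<'E'
from h import *
r=np.radians
B=(506.6,25.5)
ctrl.move_ptp([*B,190],rot(r(-16.8))); ctrl.hold(.2)
print(ctrl.move_l([*B,93],vel=60,threshold=6)); ctrl.hold(.2); st("down")
ctrl.gripper_to(55,30); ctrl.hold(.2); st("grip")
ctrl.move_l([*B,123],vel=30); st("lift1")
ctrl.move_l([*B,173],vel=50); ctrl.hold(.5); st("lift2")
P=cloud("scene");print("lid",rect(P,B,90,170,186),"tray",rect(P,B,90,60,92)); print("tab",rect(P,B,60,115,135))
im,d=optics.grab_frame("scene");cv2.imwrite("pics/s4.png",cv2.resize(im[100:260,270:460,::-1],None,fx=3.5,fy=3.5))
E
```

```text
False
down 29.4 [506.7  25.5  93.2] [-0.1 -0.2 -0.4] 84.8 0.0
grip 29.9 [506.9  25.4  93.2] [0.1 0.7 1.9] 64.1 34.2
lift1 31.1 [506.4  25.5 122.7] [-0.2  0.7 -0.8] 64.3 34.0
lift2 32.7 [506.6  25.5 172.9] [ 0.7 -0.4 -0.8] 64.3 34.0
lid [509.3  31.7  91.1 116.5  -3.2 179.4 870. ] tray [530.7  29.   49.1 120.2   9.7  76.3 389. ]
tab [513.3  33.4   8.8  16.2  27.9 119.6  25. ]
```

View pics/s4.png

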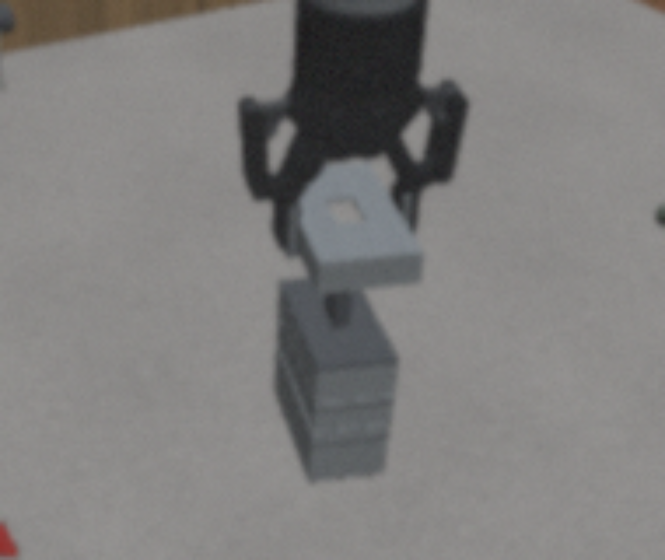

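The outer lid is held level at (360,225), clear above the tab at (340,305). The inner lid is still seated on the squarely stacked cases, so I'll hand in.

```bash
python3 -c "
from plant import ctrl
print(ctrl.finish_job())"
```

```text
the job is handed in; nothing more can be done
None
```

I've handed the job in; the judge's verdict wasn't shown. The tray case is on the bottom case and the inner lid is seated in it, with the outer lid held level in the gripper about 3 cm above the tab, after about 33 s of the 67 s allowed.

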